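# Check the emptied print-block cases for a forgotten roller

### The arm

A 6-joint arm with a two-finger parallel gripper is mounted at the origin on the work surface. World frame = base frame: x ahead of the robot, y to its left, z up, the work surface at z = 0. Lengths are in m, angles in rad, forces in N, time in s.
With the tool pointing down it reaches from about 0.3 to 0.75 m from the base axis. Payload 8.5 kg.
Tool frame: the origin (TCP) lies between the finger pads; the fingertips stand 14 mm ahead of it and the grasp point (between the pads) lies 5 mm behind it; x points along the fingers, z is the direction in which the jaws open and shut, and the axes are right-handed (so a half turn about x gives the same grasp; the last joint's range is limited). The gripper opens to 88 mm and grips with 3 to 60 N. Pads are 18 mm wide; open, the fingers measure 123 mm over their backs; the gripper's body (75 mm by 187 mm) begins 45 mm behind the grasp point.
Start: joints at [-1.454, 0.381, 1.297, -0, 1.464, -0.215], TCP at [0.179, -0.52, 0.253] pointing down, gripper open.
Joint ranges: [-3.11, 3.11], [-0.89, 2.33], [0.22, 2.48], [-1.42, 4.56], [0.17, 2.85], [-2.88, 2.88]. Speed limits (rad/s): [2.39, 2.39, 3.14, 3.14, 3.14, 3.14].

### API

Orientations are given as a rotation vector (axis times angle).
In Python, from station import arm, move_gripper, planner, sensors, vision, sign_off gives the robot as it stands. The module is installed in compiled form; this text tells all that it offers. Calls block until the motion is done:
- arm.movep(position, orientation): joint-space move of the TCP to a pose.
- arm.line_to(position, ori=None, feed=0.15): straight line of the TCP; ori=None keeps the orientation; feed is the mean speed in m/s.
- arm.set_joints(angles): joint-space move.
- move_gripper(opening): opening from 0.0 (shut) to 1.0 (fully open); the grip force is fixed at half the most; returns when the fingers have stopped.
- arm.hold(seconds).
- planner.ik(position, orientation): joint angles nearest the present ones, or None.
- sensors.get_state(): the state.
- vision.snapshot(name): name is "side" or "top" or "wrist"; returns the picture (400x640x3 uint8, red, green, blue); there is no depth.
- vision.camera_params(name): a dict with "K" (3x3 intrinsics, pixels), "world_to_cam" (4x4, takes a point from world to camera coordinates). Camera axes: x right, y down, z forward; pixel columns grow to the right and rows downward; lengths in m; the calibration is good to about 2 mm. A picture is of the moment at which its call begins: read the wrist's pose just before it. camera_params takes no time and is no camera call; for the wrist camera it gives the pose at the moment of the call.
A pose or a line that the arm cannot do raises arm.MotionError and nothing moves.
- sign_off(): hands the job in, once; it reports no verdict.
The state is a dict: "time": time; "joint_positions": joint angles; "dq": joint speeds; "tau": joint torques, N m; "tcp_pos": TCP position; "tcp_rot": TCP orientation; "contact_force": force on the tool from outside, world axes, zero at the start; "ft_torque": the same for the moment, N m; "width": opening from 0.0 (shut) to 1.0 (fully open).
Only numpy, scipy, OpenCV 4.12 (cv2) and the standard library are available. Lean on these libraries where they do the work, as an engineer would, in place of code of your own. Each camera call takes 0.05 s, during which the arm holds its last target.

### The job

Move the wood offcut from the shallow wooden tray into the scrap bin. Then check the two plywood cases, either of which may still hold a heavy steel roller: lift one by its handle clear of the table, rock it latch end up and then latch end down, a good 20 degrees each way, feel for rattle or weight, and put it away before you take the other. Set (do not drop) an empty case flat inside the tray, across its short side so that two fit, and one that holds the roller upright on the middle of the grey board, and leave the bottle, tape roll and book alone.

Things in the scene. Friction and masses are not known exactly. Their poses are not given: they have to be found in the camera images.
- case_a: closed plywood case, 130 long (x) x 76 wide (y) x 66 mm high to the lid, which does not open. Origin: centre of its underside. Alone it weighs 0.21 to 0.29 kg; a forgotten roller (0.33 kg, 45 mm long, free to roll to the lower end) makes it 0.54 kg or more. Starts standing on the table. Only feel tells which case, if any, holds it.
- case_a_bar (a point): centre of the handle's grip bar, 98 mm above the case's underside: wood, 18 mm thick along case x, 66 long along case y, 20 high, on two end posts with 22 mm free over the lid. Pinch it from above, fingers closing along case x; then tipping end over end is stiff in the grip.
- case_a_latch (a point): outer face of the flat steel latch in the middle of the case's +x end: 26 mm wide, stands 6 mm out, 35 to 65 mm up, its strap seen on the lid. 'Latch end up' means this end raised.
- case_b: closed plywood case, 130 long (x) x 76 wide (y) x 66 mm high to the lid, which does not open. Origin: centre of its underside. Alone it weighs 0.21 to 0.29 kg; a forgotten roller (0.33 kg, 45 mm long, free to roll to the lower end) makes it 0.54 kg or more. Starts standing on the table. At most one case holds it.
- case_b_bar (a point): centre of the handle's grip bar, 98 mm above the case's underside: wood, 18 mm thick along case x, 66 long along case y, 20 high, on two end posts with 22 mm free over the lid. Pinch it from above, fingers closing along case x; then tipping end over end is stiff in the grip.
- case_b_latch (a point): outer face of the flat steel latch in the middle of the case's +x end: 26 mm wide, stands 6 mm out, 35 to 65 mm up, its strap seen on the lid. 'Latch end up' means this end raised.
- offcut: rectangular offcut of light wood, 90 (x) x 38 (y) x 45 mm high, about 80 g, lying in the tray at any yaw. Origin: centre of its underside.
- tray: fixed wooden tray, outside 166 (x) x 200 (y) mm, walls 5 mm thick and 20 mm high, floor 5 mm thick: room for two cases side by side with their length along tray x (inside 156 x 190 mm), e.g. centred 45 mm either side of the middle along tray y. Origin: centre of its underside. Lies left or right, the grey board opposite.
- board: fixed flat grey board, 180 (x) x 200 (y) x 6 mm thick. Origin: centre of its underside on the table.
- bin: fixed open scrap bin of grey plastic, outside 130 (x) x 150 (y) x 100 mm high, walls 4 mm. Origin: centre of its underside. It stands far left or far right.
- bottle: bystander: standing white bottle, 60 mm across, 170 mm tall. Origin: centre of its underside.
- tape: bystander: paper tape roll lying flat, 110 mm across, 36 mm high. Origin: centre of its underside.
- book: bystander: closed book lying flat, 110 (x) x 155 (y) x 40 mm. Origin: centre of its underside.
Mind the look-alikes: they are no part of the job. Leave any pink or red look-alike of the case_b alone.

How it is judged:
On the way, in this order (a step that is already met when the one before it is completed fails the run):
1. the offcut lies in the scrap bin (x of offcut in the frame of bin between -0.062 and 0.062 m and y of offcut in the frame of bin between -0.072 and 0.072 m and z of offcut in the frame of bin below 0.085 m), for 0.2 s.
2. a first case, lifted at least 50 mm off the table, is tipped latch end up by 16 degrees or more (((height (world z) of case_a above 0.05 m and angle between case_a's own x axis and vertical below 1.2908 rad) or (height (world z) of case_b above 0.05 m and angle between case_b's own x axis and vertical below 1.2908 rad))), for 0.05 s.
3. it is then tipped latch end down by 16 degrees or more (((height (world z) of case_a above 0.05 m and angle between case_a's own x axis and vertical above 1.8508 rad) or (height (world z) of case_b above 0.05 m and angle between case_b's own x axis and vertical above 1.8508 rad))), for 0.05 s.
4. with the first case put away, the other, lifted at least 50 mm, is tipped latch end up by 16 degrees or more (((((x of case_a in the frame of tray between -0.022 and 0.022 m and y of case_a in the frame of tray between -0.062 and 0.062 m and z of case_a in the frame of tray below 0.01 m and angle between case_a's own z axis and vertical below 0.08 rad) or (horizontal distance between case_a and board below 0.04 m and z of case_a in the frame of board below 0.011 m and angle between case_a's own z axis and vertical below 0.08 rad)) and (height (world z) of case_b above 0.05 m and angle between case_b's own x axis and vertical below 1.2908 rad)) or (((x of case_b in the frame of tray between -0.022 and 0.022 m and y of case_b in the frame of tray between -0.062 and 0.062 m and z of case_b in the frame of tray below 0.01 m and angle between case_b's own z axis and vertical below 0.08 rad) or (horizontal distance between case_b and board below 0.04 m and z of case_b in the frame of board below 0.011 m and angle between case_b's own z axis and vertical below 0.08 rad)) and (height (world z) of case_a above 0.05 m and angle between case_a's own x axis and vertical below 1.2908 rad)))), for 0.05 s.
5. it is then tipped latch end down by 16 degrees or more (((((x of case_a in the frame of tray between -0.022 and 0.022 m and y of case_a in the frame of tray between -0.062 and 0.062 m and z of case_a in the frame of tray below 0.01 m and angle between case_a's own z axis and vertical below 0.08 rad) or (horizontal distance between case_a and board below 0.04 m and z of case_a in the frame of board below 0.011 m and angle between case_a's own z axis and vertical below 0.08 rad)) and (height (world z) of case_b above 0.05 m and angle between case_b's own x axis and vertical above 1.8508 rad)) or (((x of case_b in the frame of tray between -0.022 and 0.022 m and y of case_b in the frame of tray between -0.062 and 0.062 m and z of case_b in the frame of tray below 0.01 m and angle between case_b's own z axis and vertical below 0.08 rad) or (horizontal distance between case_b and board below 0.04 m and z of case_b in the frame of board below 0.011 m and angle between case_b's own z axis and vertical below 0.08 rad)) and (height (world z) of case_a above 0.05 m and angle between case_a's own x axis and vertical above 1.8508 rad)))), for 0.05 s.
At the end, for the whole second after the job is handed in: The offcut lies in the bin. Each case is at rest and upright: an empty one (it loads what it stands on with less than 3.9 N) flat on the tray's floor inside its walls; one with the roller (over 3.9 N) flat on the grey board, its centre within 40 mm of the board's (all of step 1 and (((x of case_a in the frame of tray between -0.022 and 0.022 m and y of case_a in the frame of tray between -0.062 and 0.062 m and z of case_a in the frame of tray below 0.01 m and angle between case_a's own z axis and vertical below 0.08 rad) and contact force between case_a and tray below 3.9 N) or ((horizontal distance between case_a and board below 0.04 m and z of case_a in the frame of board below 0.011 m and angle between case_a's own z axis and vertical below 0.08 rad) and contact force between case_a and board above 3.9 N)) and linear speed of each of case_a, case_b below 0.02 m/s and (((x of case_b in the frame of tray between -0.022 and 0.022 m and y of case_b in the frame of tray between -0.062 and 0.062 m and z of case_b in the frame of tray below 0.01 m and angle between case_b's own z axis and vertical below 0.08 rad) and contact force between case_b and tray below 3.9 N) or ((horizontal distance between case_b and board below 0.04 m and z of case_b in the frame of board below 0.011 m and angle between case_b's own z axis and vertical below 0.08 rad) and contact force between case_b and board above 3.9 N))); the robot touches nothing.
It fails at once if the bottle, tape roll or book is moved more than 30 mm, or the bottle is tipped (distance of any of bottle, tape, book from where it was at the start of the episode above 0.03 m or angle between bottle's own z axis and vertical above 0.35 rad).
It fails at once if a case is dropped or slammed down onto the tray or board (still moving at over 0.5 m/s within the last 20 mm, as after a fall of 13 mm or more) ((horizontal distance between case_a and tray below 0.1 m and height (world z) of case_a below 0.025 m and linear speed of case_a above 0.5 m/s) or (horizontal distance between case_a and board below 0.1 m and height (world z) of case_a below 0.025 m and linear speed of case_a above 0.5 m/s) or (horizontal distance between case_b and tray below 0.1 m and height (world z) of case_b below 0.025 m and linear speed of case_b above 0.5 m/s) or (horizontal distance between case_b and board below 0.1 m and height (world z) of case_b below 0.025 m and linear speed of case_b above 0.5 m/s)).
It also fails if it takes over 72 s, if anything falls off the work surface, if the arm or the gripper's body presses on something with over 40 N, if the wrist force passes 120 N, or if a joint passes its speed limit or range.

## Working session

There is one attempt and no reset: what is moved stays moved. The work goes in short steps, each a Python script; the robot and the scene stay as the last script left them, time stands still between calls to the robot, and variables do not carry over. Pictures are saved under pics/ and viewed, and the job is handed in when it is done.

```bash
mkdir -p pics; ls
python3 - <<'E'
from station import arm, move_gripper, planner, sensors, vision
import cv2,numpy as np
for n in("top","side","wrist"):
    p=vision.camera_params(n); print(n,np.round(p["K"],1).tolist(),np.round(p["world_to_cam"],4).tolist())
    cv2.imwrite(f"pics/{n}0.png",vision.snapshot(n)[:,:,::-1])
s=sensors.get_state();print(s)
E
```

```text
pics
top [[492.7, 0.0, 322.1], [0.0, 492.7, 205.0], [0.0, 0.0, 1.0]] [[0.0021, -1.0, -0.0008, -0.1187], [-0.9976, -0.002, -0.0692, 0.5091], [0.0692, 0.0009, -0.9976, 1.645], [0.0, 0.0, 0.0, 1.0]]
side [[385.2, 0.0, 315.4], [0.0, 385.2, 205.2], [0.0, 0.0, 1.0]] [[-0.9986, -0.052, -0.0031, 0.5026], [-0.0381, 0.7689, -0.6382, 0.1718], [0.0356, -0.6372, -0.7699, 1.074], [0.0, 0.0, 0.0, 1.0]]
wrist [[285.6, 0.0, 318.2], [0.0, 285.6, 197.6], [0.0, 0.0, 1.0]] [[0.3254, -0.9456, 0.0003, -0.5501], [-0.9034, -0.3108, 0.2955, -0.0396], [-0.2793, -0.0964, -0.9553, 0.3899], [0.0, 0.0, 0.0, 1.0]]
{'time': 0.15, 'joint_positions': array([-1.45429908e+00,  3.81071498e-01,  1.29802456e+00, -1.02110838e-05,
        1.46364285e+00, -2.15260700e-01]), 'dq': array([-6.73634330e-06, -5.74020090e-04, -2.69492894e-03,  1.84910609e-03,
        1.04710712e-04, -4.44323765e-04]), 'tau': array([ 2.75055820e-03, -4.38082480e+01, -2.24616033e+01,  7.13345292e-02,
        3.43091274e-02, -8.90785873e-05]), 'tcp_pos': array([ 0.17913005, -0.51979909,  0.2522843 ]), 'tcp_rot': array([ 0.96223461,  1.34887719, -0.96083908]), 'contact_force': array([0.52706255, 0.84952851, 0.23354576]), 'ft_torque': array([-0.01015209,  0.01419194, -0.04152355]), 'width': 0.9963873613131616}
```

View pics/top0.png

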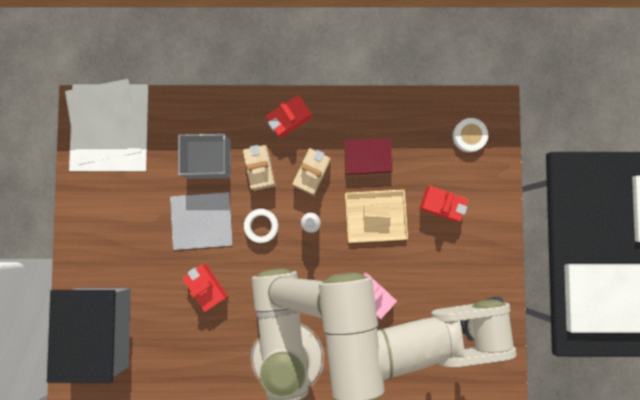

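View pics/side0.png

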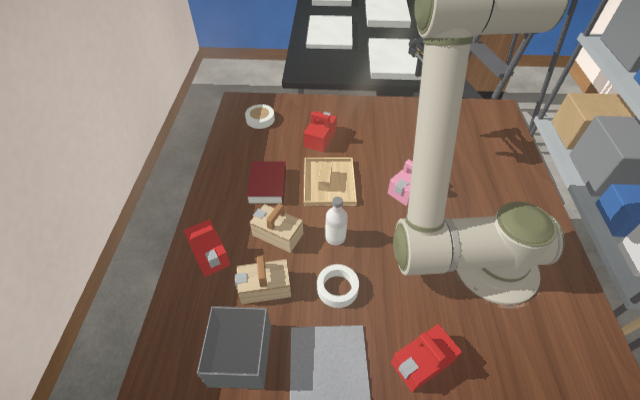

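View pics/wrist0.png

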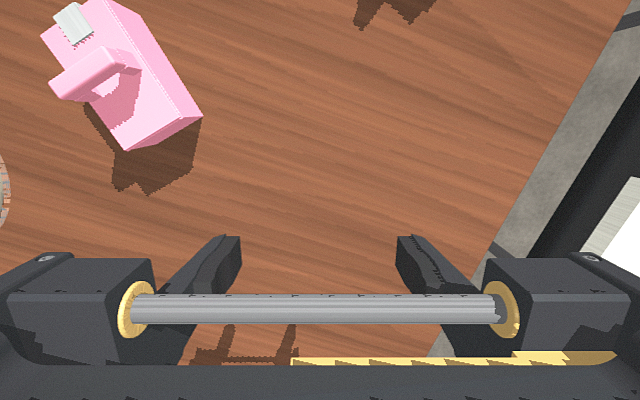

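Top view: bin is around (203,155), board (201,221), plywood cases (259,167) and (312,171), bottle (311,222), tape (261,225), tray (376,217) with the offcut at about (377,218), and book (368,156). I'll zoom in for corner points.

```bash
cat > h.py <<'E'
from station import arm, move_gripper, planner, sensors, vision, sign_off
import numpy as np, cv2
from scipy.spatial.transform import Rotation as R
def pix2w(cam,uv,z,P=None):
    P=P or vision.camera_params(cam); T=P["world_to_cam"];Ki=np.linalg.inv(P["K"])
    uv=np.atleast_2d(uv).astype(float); d=(Ki@np.c_[uv,np.ones(len(uv))].T)
    Rm=T[:3,:3];c=-Rm.T@T[:3,3]; d=Rm.T@d
    return (c[:,None]+d*((z-c[2])/d[2])).T
def proj(cam,X,P=None):
    P=P or vision.camera_params(cam); T=P["world_to_cam"]
    X=np.atleast_2d(X); c=T[:3,:3]@X.T+T[:3,3:4]; p=P["K"]@c
    return (p[:2]/p[2]).T
E
python3 - <<'E'
import cv2
from h import *
im=cv2.imread("pics/top0.png")
def crop(x0,y0,w,h,s,n): cv2.imwrite(n,cv2.resize(im[y0:y0+h,x0:x0+w],None,fx=s,fy=s,interpolation=cv2.INTER_CUBIC))
crop(235,135,100,75,8,"pics/c_cases.png")
crop(335,175,90,75,8,"pics/c_tray.png")
crop(160,125,90,130,4.6,"pics/c_bin.png")
for n,uv,z in(("board",(201,221),0.006),("bottle",(311,222),.17),("tape",(261,225),.036),("book",(368,156),.04),("bin",(203,155),.1),("tray",(376,217),.02),("a",(259,167),.066),("b",(312,171),.066)): print(n,pix2w("top",uv,z).round(3))
E
```

```text
board [[0.455 0.293 0.006]]
bottle [[ 0.447 -0.084  0.17 ]]
tape [[0.441 0.086 0.036]]
book [[ 0.673 -0.271  0.04 ]]
bin [[0.665 0.267 0.1  ]]
tray [[ 0.469 -0.299  0.02 ]]
a [[0.631 0.09  0.066]]
b [[ 0.618 -0.084  0.066]]
```

View pics/c_cases.png

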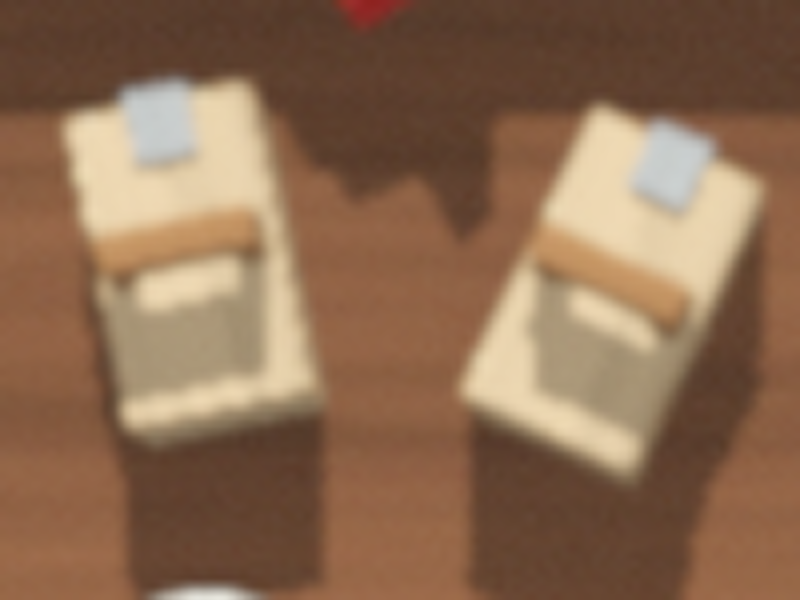

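View pics/c_tray.png

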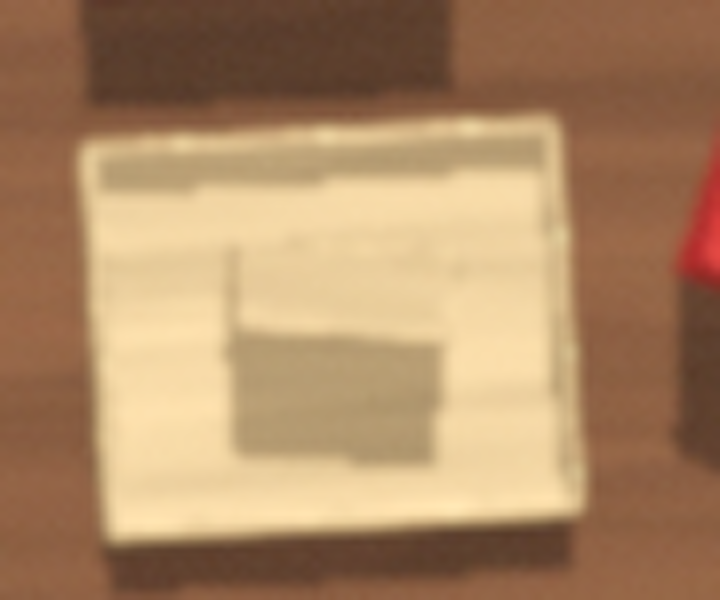

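View pics/c_bin.png

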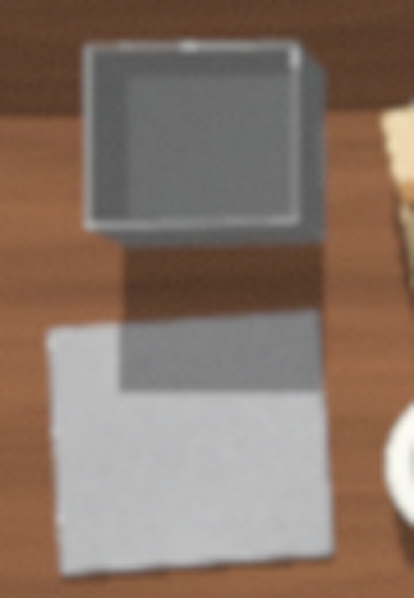

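```bash
cat >> h.py <<'E'
def ori(yaw,tilt=0.):
    """tool down, jaws along yaw; tilt about jaw-plane normal: +tilt raises the +yaw end"""
    z=np.array([np.cos(yaw),np.sin(yaw),0]);x=np.array([0,0,-1.]);y=np.cross(z,x)
    M=np.c_[x,y,z]; ax=np.cross(z,[0,0,1.])  # rot about z x up raises +yaw end
    return (R.from_rotvec(ax*tilt)*R.from_matrix(M)).as_rotvec()
def fitrect(c,name,z=0):
    c=np.array(c)[:,:2]; e=np.diff(np.vstack([c,c[:1]]),axis=0)
    print(name,"centre",c.mean(0).round(4),"edges",np.linalg.norm(e,axis=1).round(4),"angles",np.degrees(np.arctan2(e[:,1],e[:,0])).round(1))
E
python3 - <<'E'
from h import *
def cr(pts,x0,y0,s): return [((x+.5)/s-.5+x0,(y+.5)/s-.5+y0) for x,y in pts]
C=lambda p:cr(p,235,135,8);T=lambda p:cr(p,335,175,8);B=lambda p:cr(p,160,125,4.6)
fitrect(pix2w("top",C([(62,122),(250,82),(318,405),(125,430)]),.066),"A lid")
print("Abar",pix2w("top",C([(178,238)]),.108))
print("Alatch",pix2w("top",C([(150,84),(165,160)]),.066))
fitrect(pix2w("top",C([(595,105),(765,185),(630,478),(462,390)]),.066),"B lid")
print("Bbar",pix2w("top",C([(614,275)]),.108)); print("Blatch",pix2w("top",C([(688,138),(656,195)]),.066))
fitrect(pix2w("top",T([(80,142),(557,115),(583,517),(105,543)]),.02),"tray")
fitrect(pix2w("top",T([(237,248),(455,260),(441,343),(235,330)]),.05),"offcut")
fitrect(pix2w("top",B([(85,45),(299,45),(299,225),(85,228)]),.1),"bin")
fitrect(pix2w("top",B([(48,330),(318,312),(332,552),(62,573)]),.006),"board")
s=sensors.get_state();P=vision.camera_params("wrist")["world_to_cam"]
Rt=R.from_rotvec(s["tcp_rot"]).as_matrix();c=-P[:3,:3].T@P[:3,3]
print("cam in tool",Rt.T@(c-s["tcp_pos"]),"fwd",Rt.T@P[2,:3])
q=s["joint_positions"]
for y in (0,np.pi):
  print(planner.ik([.43,-.3,.3],ori(y)))
E
```

```text
A lid centre [0.6312 0.0932] edges [0.0792 0.1372 0.0798 0.1306] angles [ -77.7 -167.7   97.5   12.2]
Abar [[0.63358722 0.0920776  0.108     ]]
Alatch [[0.70409073 0.11002215 0.066     ]
 [0.67241611 0.10346252 0.066     ]]
B lid centre [ 0.6192 -0.0815] edges [0.0777 0.1333 0.078  0.1302] angles [-115.3  155.5   62.4  -24.6]
Bbar [[ 0.61898144 -0.08286572  0.108     ]]
Blatch [[ 0.68200208 -0.11221705  0.066     ]
 [ 0.65825061 -0.0990836   0.066     ]]
tray centre [ 0.4738 -0.2989] edges [0.2017 0.1695 0.2006 0.169 ] angles [ -86.6 -176.9   93.2    3.5]
offcut centre [ 0.4861 -0.3002] edges [0.0902 0.0349 0.0852 0.0339] angles [-93.  170.   86.5  -1.6]
bin centre [0.6678 0.2727] edges [0.1507 0.1276 0.1499 0.1298] angles [ -89.9 -179.1   90.9    1.3]
board centre [0.4565 0.2932] edges [0.2    0.1775 0.1987 0.1796] angles [ -86.1 -175.8   94.6    4.6]
cam in tool [-1.32119792e-01  7.71811385e-02  7.48761216e-05] fwd [ 0.95525666 -0.29577478  0.0014134 ]
[-8.35187491e-01  3.04791596e-01  1.27562737e+00 -4.44089210e-16
  1.56117369e+00 -8.35187491e-01]
[-0.83518749  0.3047916   1.27562737  0.          1.56117369  2.30640516]
```

```bash
cat >> h.py <<'E'
def snap(cam,name):
    P=vision.camera_params(cam); im=vision.snapshot(cam); cv2.imwrite(f"pics/{name}.png",im[:,:,::-1]); np.savez(f"pics/{name}.npz",K=P["K"],T=P["world_to_cam"])
def load(name):
    d=np.load(f"pics/{name}.npz"); return {"K":d["K"],"world_to_cam":d["T"]}
E
python3 - <<'E'
from h import *
arm.movep([.484,-.30,.22],ori(np.radians(-3.3)))
s=sensors.get_state();print(s["time"],s["tcp_pos"],s["contact_force"],s["joint_positions"].round(2))
snap("wrist","w1")
E
```

```text
1.5583 [ 0.48353155 -0.30085938  0.22010319] [-0.37057008 -0.10041072 -0.55534719] [-0.76  0.44  1.3  -0.    1.4  -0.7 ]
```

View pics/w1.png

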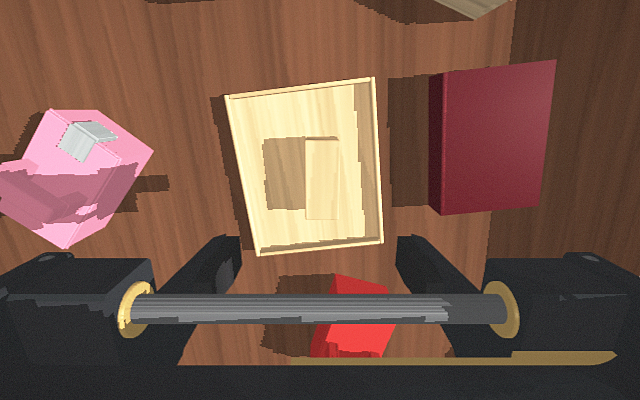

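The wrist view shows the offcut's top at about (306..338, 138..219) and the tray rim corners at (225,96), (375,78), (383,242) and (257,256).

Run:
```python
from h import *
im=cv2.imread("pics/w1.png");cv2.imwrite("pics/w1c.png",cv2.resize(im[65:265,210:400],None,fx=3,fy=3,interpolation=cv2.INTER_CUBIC))
P=load("w1")
fitrect(pix2w("wrist",[(306,138),(338,138),(338,219),(306,219)],.05,P),"offcut")
fitrect(pix2w("wrist",[(225,96),(375,78),(383,242),(257,256)],.02,P),"tray")
```

```text
offcut centre [ 0.4886 -0.2987] edges [0.0333 0.0904 0.0363 0.0904] angles [ -3.4 -92.2 176.6  85.8]
tray centre [ 0.4751 -0.2989] edges [0.1644 0.1958 0.1638 0.1976] angles [   3.   -87.  -176.4   93.1]
```

View pics/w1c.png

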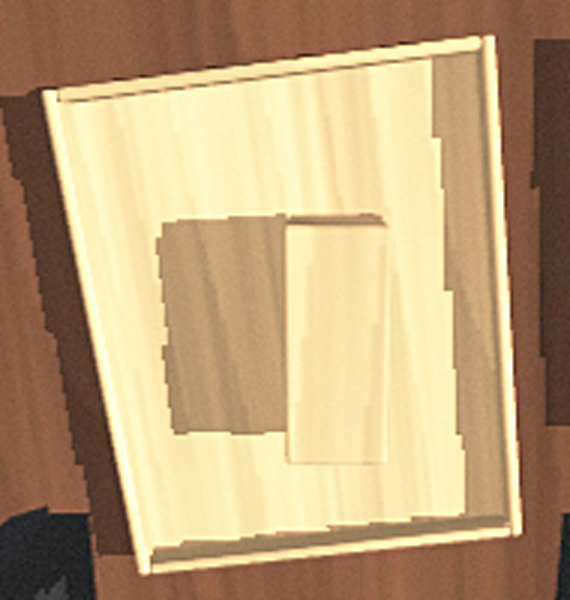

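Run:
```python
from h import *
yo=np.radians(-3.4)
yb=np.radians(1)
print(planner.ik([.667,.272,.07],ori(yb)))
arm.line_to([.488,-.299,.10],ori(yo),feed=.25)
arm.line_to([.488,-.299,.030],feed=.12)
move_gripper(0.0)
print(sensors.get_state()["width"]*88)
arm.line_to([.488,-.299,.28],feed=.3)
s=sensors.get_state();print(s["width"]*88,s["contact_force"],s["time"])
arm.movep([.667,.272,.25],ori(yb))
arm.line_to([.667,.272,.075],feed=.2)
snap("wrist","w2")
move_gripper(.72)
arm.line_to([.667,.272,.28],feed=.3)
s=sensors.get_state();print(s["tcp_pos"],s["joint_positions"].round(2),s["time"]);snap("wrist","w3");snap("top","t3")
```

```text
[ 2.23356803e-01  8.29790740e-01  9.90997360e-01 -4.44089210e-16
  1.32080455e+00  2.05903510e-01]
37.92604620384067
37.638508897078886 [-0.37849229 -0.0681148  -0.420238  ] 4.7667
[0.66666384 0.27190183 0.27805218] [ 0.22  0.7   0.66 -0.    1.79  0.21] 9.375
```

View pics/w3.png

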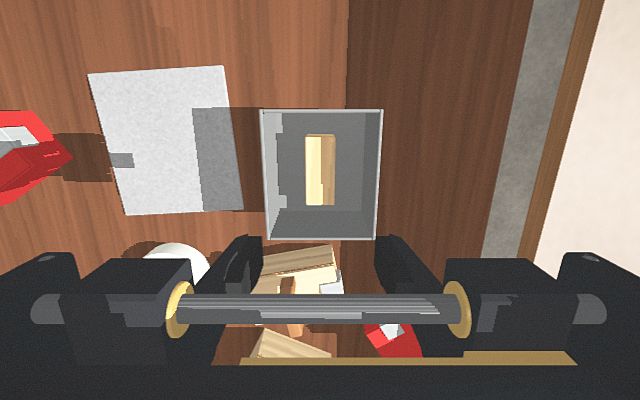

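View pics/t3.png

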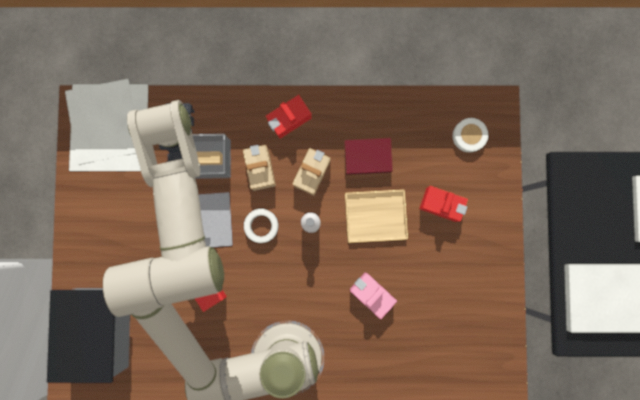

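The offcut is lying flat in the bin, at about (320,170) in the wrist view. Next I'll look at case A from above.

Run:
```python
from h import *
P=load("w3")
fitrect(pix2w("wrist",[(88,73),(223,66),(243,209),(126,215)],.006,P),"board")
move_gripper(1.0)
arm.movep([.632,.092,.27],ori(np.radians(12.3)))
s=sensors.get_state();print(s["time"],s["tcp_pos"],s["contact_force"])
snap("wrist","w4")
```

```text
board centre [0.4593 0.2949] edges [0.1776 0.197  0.1782 0.1984] angles [   3.7  -86.  -175.9   93.9]
10.775 [0.63228881 0.09278029 0.27027883] [-0.06323143  1.04693654 -0.57848532]
```

View pics/w4.png

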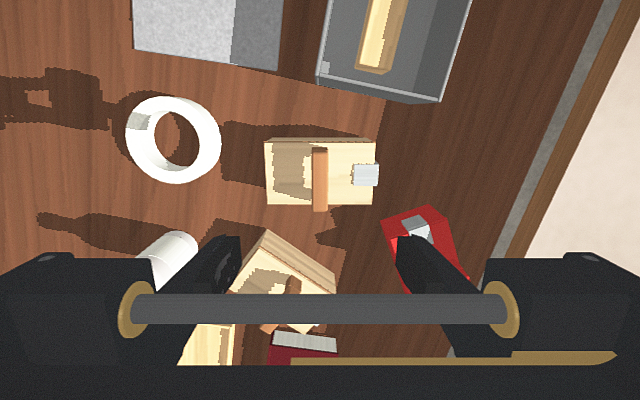

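Run:
```python
from h import *
im=cv2.imread("pics/w4.png");cv2.imwrite("pics/w4c.png",cv2.resize(im[120:230,245:395],None,fx=5,fy=5,interpolation=cv2.INTER_CUBIC))
```

```text
(no output)
```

View pics/w4c.png

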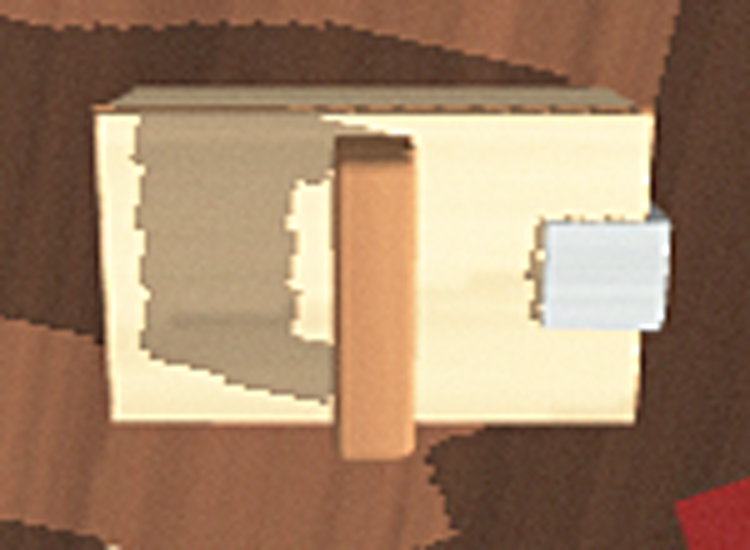

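```bash
cat >> h.py <<'E'
def wrench(n=10,dt=.03):
    F=[]
    for _ in range(n):
        arm.hold(dt); s=sensors.get_state(); F.append(np.r_[s["contact_force"],s["ft_torque"]])
    return np.mean(F,0)
E
python3 - <<'E'
from h import *
P=load("w4")
def C(p): return [((x+.5)/5-.5+245,(y+.5)/5-.5+120) for x,y in p]
fitrect(pix2w("wrist",C([(95,108),(655,110),(635,422),(112,422)]),.066,P),"lid")
fitrect(pix2w("wrist",C([(333,160),(415,160),(413,457),(340,460)]),.108,P),"bar")
y=np.radians(12.3)
for t in (-25,-20,0,20,25): print(t,planner.ik([.56,.12,.27],ori(y,np.radians(t))), planner.ik([.45,-.3,.27],ori(np.radians(3.2),np.radians(t))) is not None)
print(planner.ik([.46,.295,.1],ori(np.radians(3.8))))
print(planner.ik([.4745,-.344,.1],ori(np.radians(3.2))))
E
```

```text
lid centre [0.6342 0.0952] edges [0.1302 0.0765 0.1299 0.077 ] angles [  12.1  -78.  -167.8  102.2]
bar centre [0.6342 0.0951] edges [0.0169 0.0649 0.016  0.0656] angles [  12.3  -77.6 -165.3  103.2]
-25 [ 0.0359973   0.60843068  0.91664617 -0.08454022  2.04527734 -0.20094174] True
-20 [ 0.03073899  0.56757596  0.96959794 -0.06731777  1.94727652 -0.19785252] True
0 [ 4.46216721e-03  4.09864773e-01  1.20005025e+00 -4.44089210e-16
  1.53167763e+00 -2.10213331e-01] True
20 [-0.03066055  0.27644317  1.44647882  0.09427262  1.08111172 -0.27552074] True
25 [-0.04073544  0.2495985   1.50874526  0.1303968   0.96341524 -0.30707975] True
[ 3.53527731e-01  5.33494145e-01  1.52926643e+00 -4.44089210e-16
  1.07883208e+00  2.87205219e-01]
[-0.82914449  0.58976152  1.41297078  0.          1.13886035 -0.88499502]
```

Run:
```python
from h import *
y=np.radians(12.2)
arm.line_to([.6342,.0951,.15],ori(y),feed=.25)
w0=wrench(6)
arm.line_to([.6342,.0951,.094],feed=.1)
move_gripper(0.)
print("w",sensors.get_state()["width"]*88)
arm.line_to([.6342,.0951,.125],feed=.1)
w1=wrench(6); print("dF",(w1-w0).round(2))
arm.line_to([.56,.12,.27],feed=.25)
w1=wrench(6); print("dF",(w1-w0).round(2),sensors.get_state()["width"]*88)
for t in (12,25): arm.movep([.56,.12,.27],ori(y,np.radians(t)))
w=wrench(12); print("up",(w-w0).round(2)); snap("side","s5u")
for t in (10,-10,-25): arm.movep([.56,.12,.27],ori(y,np.radians(t)))
w=wrench(12); print("dn",(w-w0).round(2)); snap("side","s5d")
arm.movep([.56,.12,.27],ori(y))
w=wrench(6); print("lvl",(w-w0).round(2))
s=sensors.get_state();print(s["time"],s["width"]*88)
```

```text
w 17.54242520713717
dF [-0.18  0.29 -2.53 -0.03 -0.01 -0.  ]
dF [-0.27  0.15 -3.17 -0.03 -0.04  0.02] 17.4965700579457
up [-0.21  0.34 -2.79 -0.12  0.4   0.01]
dn [-0.26  0.17 -2.8   0.07 -0.41  0.02]
lvl [-0.11  0.38 -2.88  0.    0.01  0.01]
18.8167 17.789371405527298
```

View pics/s5u.png

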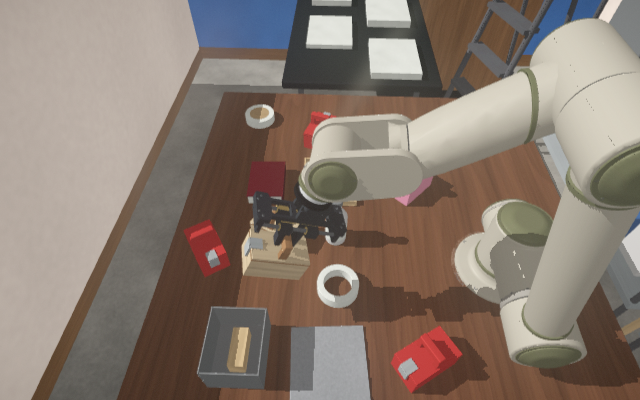

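View pics/s5d.png

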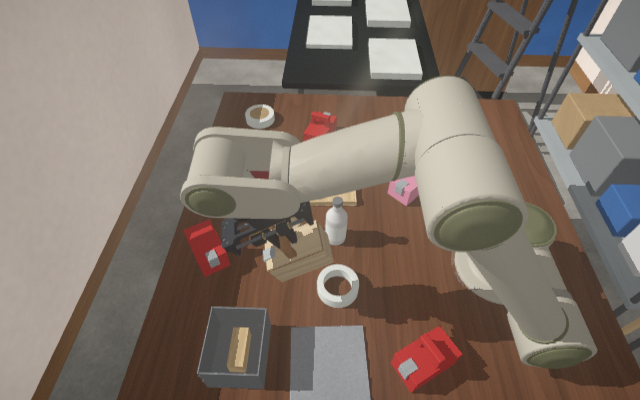

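Case A shows about 2.85 N whether level, latch up or latch down, and the moment is symmetric. That means it's empty, so it goes in the tray.

```bash
cat >> h.py <<'E'
TRAY=np.array([.4747,-.299]);TYAW=np.radians(3.2)
BOARD=np.array([.4585,.2943]);BYAW=np.radians(3.9)
def slot(x,y):
    c,s=np.cos(TYAW),np.sin(TYAW); return TRAY+np.array([c*x-s*y,s*x+c*y])
def lower(xy,z_lo,o):
    f0=wrench(5)[2]
    z=sensors.get_state()["tcp_pos"][2]
    arm.line_to([*xy,z_lo+.006],o,feed=.08)
    z=z_lo+.006
    while z>z_lo-.004:
        z-=.0015; arm.line_to([*xy,z],feed=.03); f=sensors.get_state()["contact_force"][2]-f0
        if f>1.8: break
    print("touch z",z,"df",f)
E
python3 - <<'E'
from h import *
p=slot(-.003,-.045); print(p); o=ori(TYAW)
arm.movep([.56,.02,.34],o)
arm.movep([*p,.30],o)
arm.line_to([*p,.135],feed=.2)
snap("wrist","w6")
lower(p,.0985,o)
s=sensors.get_state();print(s["time"],s["tcp_pos"],s["contact_force"])
E
```

```text
[ 0.47421665 -0.3440973 ]
touch z 0.0985 df 3.9556078587785395
23.5 [ 0.47436596 -0.34432066  0.09894651] [-0.55402062 -0.24891923  1.3384229 ]
```

View pics/w6.png

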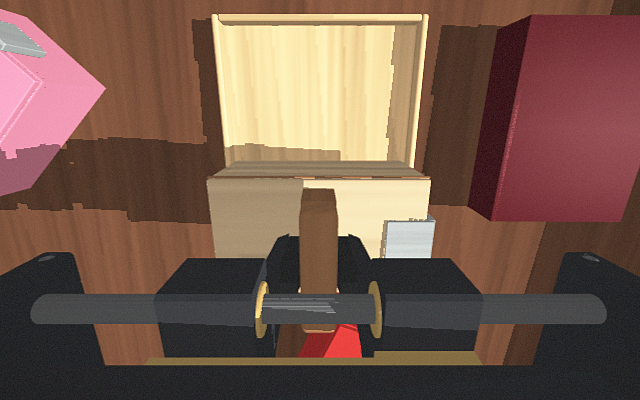

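It touched at the expected height. I'll release, back off and check.

Run:
```python
from h import *
move_gripper(.6)
s=sensors.get_state();p=s["tcp_pos"]
arm.line_to([p[0],p[1],.26],feed=.25)
arm.movep([.52,-.25,.28],ori(np.radians(3.2)))
snap("wrist","w7")
move_gripper(1.)
arm.movep([.619,-.082,.27],ori(np.radians(-24.6)))
snap("wrist","w8");print(sensors.get_state()["time"])
for n,b in (("w7",(180,60,440,290)),("w8",(200,100,420,260))):
    im=cv2.imread(f"pics/{n}.png");cv2.imwrite(f"pics/{n}c.png",cv2.resize(im[b[1]:b[3],b[0]:b[2]],None,fx=3,fy=3,interpolation=cv2.INTER_CUBIC))
```

```text
27.0583
```

View pics/w7c.png

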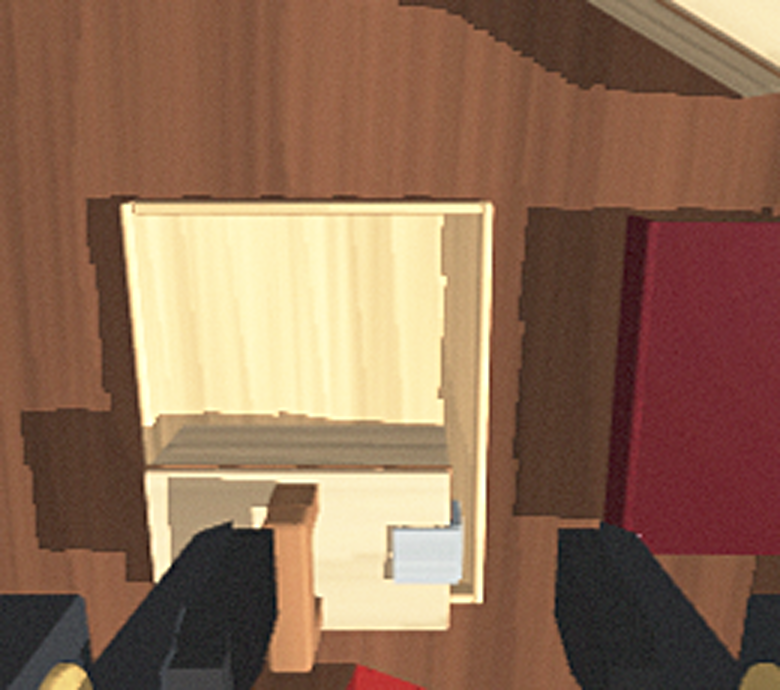

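View pics/w8c.png

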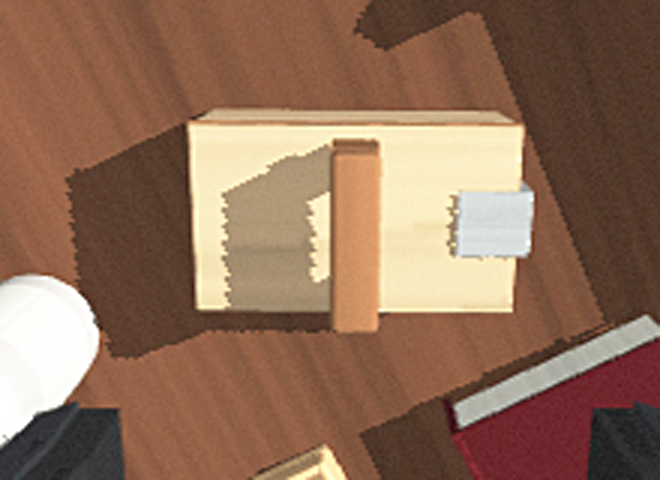

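Case A sits inside the tray walls, with its lid edge at w7c (145..450, 470). Case B's lid corners at w8c are (190,122), (524,124), (513,312) and (197,311).

Run:
```python
from h import *
def C(p,x0,y0,s=3): return [((x+.5)/s-.5+x0,(y+.5)/s-.5+y0) for x,y in p]
P=load("w8")
fitrect(pix2w("wrist",C([(190,122),(524,124),(513,312),(197,311)],200,100),.066,P),"lid")
fitrect(pix2w("wrist",C([(332,153),(381,153),(379,331),(333,331)],200,100),.108,P),"bar")
P=load("w7")
c=pix2w("wrist",C([(145,469),(450,469),(448,629)],180,60),.071,P)
d=(c[0]+c[2])/2-np.r_[TRAY,0]; print("A in tray ~",d[:2],np.linalg.norm(c[1]-c[0]),np.linalg.norm(c[2]-c[1]),np.degrees(np.arctan2(*(c[1]-c[0])[[1,0]])))
fitrect(pix2w("wrist",C([(122,204),(492,204),(482,602),(160,602)],180,60),.02,P),"tray(last hidden)")
for t in (-25,-12,12,25): print(planner.ik([.57,-.04,.30],ori(np.radians(-24.6),np.radians(t))))
```

```text
lid centre [ 0.6211 -0.0802] edges [0.1292 0.0767 0.1307 0.077 ] angles [ -24.9 -114.6  155.2   64.3]
bar centre [ 0.6213 -0.0798] edges [0.0168 0.0646 0.0168 0.0646] angles [ -24.6 -114.7  155.4   65.3]
A in tray ~ [ 0.00094965 -0.04489061] 0.12931322123006103 0.07698444319114353 3.283673349530167
tray(last hidden) centre [ 0.4747 -0.2984] edges [0.1643 0.1985 0.1651 0.1986] angles [   3.3  -86.7 -176.7   93.1]
[-0.30020789  0.58242938  0.88065844  0.06349688  2.11075288  0.14983541]
[-0.28943025  0.48109747  1.01160131  0.03022353  1.85622159  0.14541391]
[-0.26262818  0.3102466   1.28240817 -0.0354301   1.34245844  0.17116763]
[-0.24448312  0.23715392  1.43572194 -0.09016344  1.04070808  0.21356664]
```

Run:
```python
from h import *
y=np.radians(-24.7)
arm.line_to([.6213,-.0799,.15],ori(y),feed=.25)
w0=wrench(6)
arm.line_to([.6213,-.0799,.094],feed=.1)
move_gripper(0.)
print("w",sensors.get_state()["width"]*88)
arm.line_to([.6213,-.0799,.125],feed=.08)
w1=wrench(6); print("dF",(w1-w0).round(2))
q=[.6,-.065,.29]
arm.line_to(q,feed=.2)
w1=wrench(6); print("dF",(w1-w0).round(2),sensors.get_state()["width"]*88)
for t in (12,26): arm.movep(q,ori(y,np.radians(t)))
w=wrench(14); print("up",(w-w0).round(2)); snap("side","s9u")
for t in (10,-10,-26): arm.movep(q,ori(y,np.radians(t)))
w=wrench(14); print("dn",(w-w0).round(2)); snap("side","s9d")
arm.movep(q,ori(y))
w=wrench(6); print("lvl",(w-w0).round(2))
s=sensors.get_state();print(s["time"],s["width"]*88)
snap("wrist","w9")
```

```text
w 17.452552566353074
dF [-0.17  0.14 -6.19  0.    0.01 -0.01]
dF [-0.03 -0.2  -5.95 -0.03 -0.03 -0.03] 17.55703413431574
up [-0.01  0.1  -5.45  0.27  0.65 -0.01]
dn [-0.17  0.02 -5.95 -0.3  -0.69 -0.01]
lvl [ 0.15  0.02 -5.93  0.01 -0.04  0.  ]
35.5583 17.329477750940892
```

View pics/s9d.png

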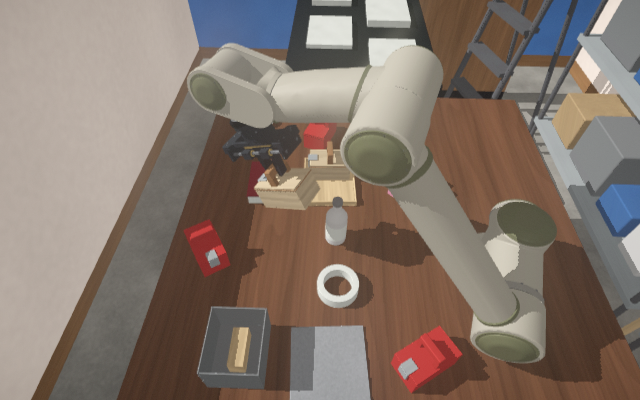

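View pics/s9u.png

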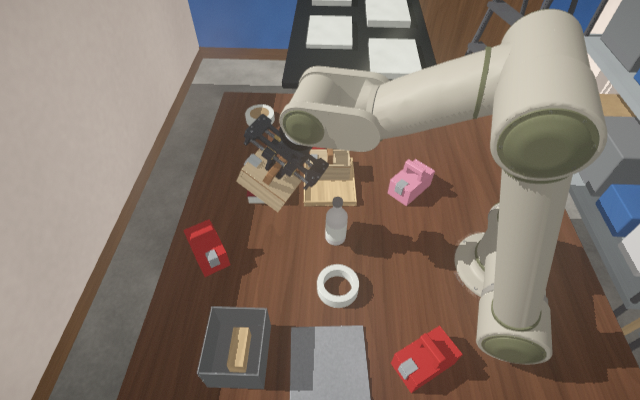

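View pics/w9.png

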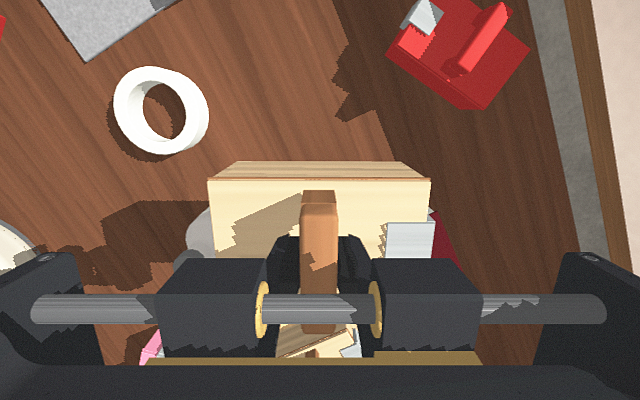

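Case B shows about 5.9 N (0.6 kg), so it holds the roller. It goes on the board.

Run:
```python
from h import *
o=ori(BYAW)
arm.movep([.56,.10,.30],ori(np.radians(-10)))
arm.movep([*BOARD,.27],o)
arm.line_to([*BOARD,.14],feed=.15)
lower(BOARD,.0995,o)
arm.hold(.3)
s=sensors.get_state();print(s["time"],s["tcp_pos"],s["contact_force"])
move_gripper(.6)
p=sensors.get_state()["tcp_pos"]
arm.line_to([p[0],p[1],.26],feed=.2)
arm.movep([.46,.22,.33],o)
snap("wrist","w10");snap("side","s10")
arm.movep([.35,.0,.35],ori(0.))
snap("top","t10");snap("side","s11");print(sensors.get_state()["time"])
```

```text
touch z 0.0995 df 5.640183671398007
40.2833 [0.45886022 0.29426398 0.09991591] [ 0.68886388 -2.98460786  2.48167094]
43.575
```

View pics/w10.png

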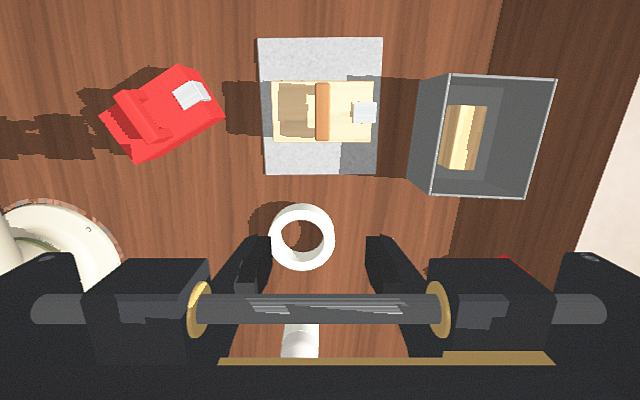

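View pics/t10.png

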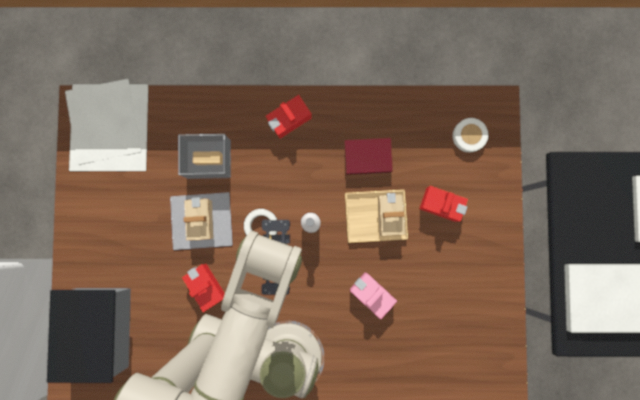

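View pics/s11.png

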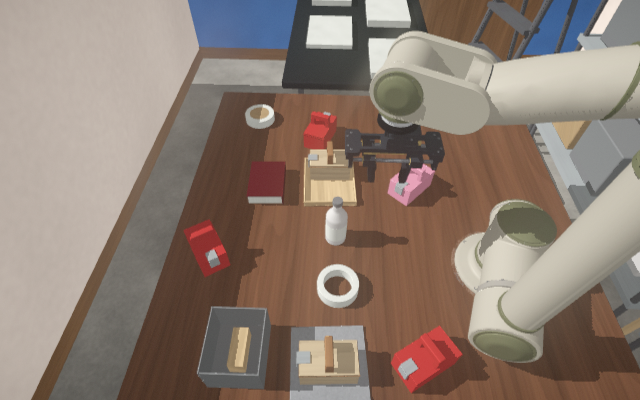

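Case B stands on the board in the wrist view (lid about 272..378 × 80..142). In the top view case A is in the tray at (392,213), the offcut is in the bin at (207,157), and the bottle, tape and book are where they were. The arm is clear, so I'm signing off.

Run:
```python
from h import *
P=load("w10"); fitrect(pix2w("wrist",[(272,82),(378,81),(373,142),(275,142)],.072,P),"B lid"); fitrect(pix2w("wrist",[(257,38),(382,37),(377,175),(265,174)],.006,P),"board")
print(sign_off())
```

```text
B lid centre [0.4636 0.2923] edges [0.1342 0.0762 0.1318 0.0751] angles [   4.3  -87.7 -176.2   94.2]
board centre [0.4585 0.2941] edges [0.1776 0.2003 0.1823 0.1974] angles [   4.2  -84.7 -176.7   94. ]
the job is handed in; nothing more can be done
None
```

I moved the offcut into the bin, checked both cases, put them away and handed the job in. The clock read about 44 s of the 72 s allowed; `sign_off` gave no verdict.

- **Case A (the case that started at left, y ≈ +0.095):** it weighed about 2.9 N level and tipped 25° each way, with symmetric moments, so I judged it empty. I set it in the tray. The last picture put it about 1 mm off centre along tray x and 45 mm to the −y side, flat inside the walls.
- **Case B (started at y ≈ −0.08):** it weighed about 5.9 N level and when tipped 26°, so I judged that it holds the roller. I set it upright on the board. The last picture put its centre about 5 mm from the board's centre (limit 40 mm).
- **Everything else:** in the final views the offcut lies flat in the bin. The bottle, tape roll, book and red and pink look-alikes appear where they were. The gripper is clear of everything.

**Not fully in agreement:**
- My rough reading of case B's lid was about 5 mm off the gripper's position at release (0.4589, 0.2943), and it came out 2 to 4 mm too long. I put that down to the pixel picks.
- Case B read 5.45 N with the latch end up, against 5.9 N otherwise. That is within the force sensor's noise and does not change the result.
- I felt no distinct rattle. The verdicts rest on the weight difference.

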